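Hold the lamp shutter open on a moulded pot

TASK

Take the thin-walled white pot out of the blue tray and stand it upright inside the black ring on the red lamp station, gripping it lightly and setting it down gently so that it does not crack, and let go of it. Then pull the yellow handle of the spring-return lamp shutter out until its pointer is at the green mark, and finish while holding it still there, leaving the pot standing and the other things on the bench alone.

Things in the scene. Friction and masses are not known exactly. Their poses are not given: they have to be found in the camera images.
- pot_white_mid (a point): centre, 40 mm above its foot, of the white plastic pot: open top, 80 mm high, 47 mm across at the foot, 53 mm at the rim, wall 3 mm, 35 to 70 g. Stands on the blue tray's floor; an orange pot of the same shape stands about 110 mm away along the tray's y, on either side. It cracks if gripped with over about 50 N, pressed down with over about 40 N or dropped from over about 25 mm
- pot_orange: orange pot of the same shape and size, to be left alone; origin at the centre of its foot
- tray: fixed blue tray, 180 (its x) x 250 (its y) mm, walls 30 mm high, floor 4 mm thick; origin under its centre, on the table
- station: the red lamp station, fixed: base plate 260 (x) x 230 (y) mm, 12 mm thick, z up; origin on the table. Its -x side is its front. In its frame the lamp box spans x 20 to 100, y 2 to 82 mm, top at 100 mm; the track and pointer lie below 45 mm
- nest (a point): centre of the floor inside the black ring on the station, 12 mm above the table: ring inner diameter 56 mm, outer 70 mm, 8 mm high; 73 mm beside the shutter blade (to its -y side, in the station's frame). Axes as the station's
- shutter (a joint): how far the shutter is pulled out, m: 0 shut, stop at 0.085. It slides along the station's -x. The spring pulls it shut with 5 N at 0, rising 1.2 N per 10 mm (about 11 N at 50 mm), so it shuts by itself when let go
- handle (a point): centre of the shutter's yellow handle: an upright block 16 mm thick (station x), 50 mm wide (station y), 34 mm high, its top 110 mm and its underside 76 mm above the table, on a 12 mm post; free on all sides and above, 62 mm clear behind it to the lamp box. The thin black pointer below it has the same station x as this point
- mark_line (a point): middle of the green mark, a 6 mm wide line across the aluminium scale rail beside the slide, on the side of the ring, 30 mm above the table. Its axes are the station's; the pointer is at the mark when the handle and this point have the same x in the station's frame. The mark's distance changes: 35 to 65 mm of pull
- spray: green can, 52 mm across, 120 mm high, standing beyond the gap between the station and the tray, to be left alone
- driver: screwdriver lying on the table at the right of the station (-y side), to be left alone
Mind the look-alikes: they are no part of the job. What is shaped like the part that bears pot_white_mid but purple is not meant.

How it is judged:
By the outcome, as a careful person would: the job done as asked, in the order asked, and still so for the second after the job is handed in, while the arm keeps its last pose, push and grip.
It also fails if it takes over 58 s, if anything falls off the work surface, if the arm or the gripper's body presses on something with over 40 N, if the wrist force passes 120 N, or if a joint passes its speed limit or range.

ROBOT

A 6-joint arm with a two-finger parallel gripper is mounted at the origin on the work surface. World frame = base frame: x ahead of the robot, y to its left, z up, the work surface at z = 0. Lengths are in m, angles in rad, forces in N, time in s.
With the tool pointing down it reaches from about 0.325 to 0.775 m from the base axis. Payload 9.3 kg.
Tool frame: the origin (TCP) lies between the finger pads; the fingertips stand 11 mm ahead of it and the grasp point (between the pads) lies 8 mm behind it; z points along the fingers, y is the line along which they close (so a half turn about z gives the same grasp; the last joint's range is limited). The gripper opens to 85 mm and grips with 20 to 120 N. Pads are 22 mm wide; open, the fingers measure 114 mm over their backs; the gripper's body (76 mm by 85 mm) begins 54 mm behind the grasp point. The pads swing forward as they close: fully open they stand 13 mm farther back than shut.
Start: joints at [1.194, 0.259, 0.021, 1.334, 0, 1.418], TCP at [0.122, 0.536, 0.242] pointing down, gripper open.
Joint ranges: [-3.04, 3.04], [-0.91, 1.82], [-1.04, 1.36], [-1.92, 1.95], [-1.52, 1.45], [-3.14, 3.14]. Speed limits (rad/s): [2.22, 2.22, 2.79, 3.14, 3.14, 3.14].

INTERFACE

Orientations are given as [roll, pitch, yaw] about the fixed x, y, z axes, in that order (R = Rz(yaw) Ry(pitch) Rx(roll)).
In Python, from workcell import sense, read_camera, manip, search_frame, regions_of gives the robot as it stands. The module is installed in compiled form; this text tells all that it offers.
- The arm moves only by the shell command python3 -m pendant 'ROWS'. ROWS is JSON, one flat list of numbers, 7 for each row, row after row: the shift along the tool's x, y, z in cm, then the turn, a rotation vector about the tool's x, y, z in degrees, then the opening in per cent of the stroke, from 0 (shut) to 100 (fully open). In form: [dx, dy, dz, rx, ry, rz, grip, dx, dy, dz, rx, ry, rz, grip, ...]. A call has 1 to 12 rows; each row shifts and turns the commanded pose from where the row before left it, along the tool's axes as they then stand; what a row does not reach is not made up. A row lasts 1/10 s, in which the tool goes at most 50 mm and 8.59 degrees, less where a joint would pass 70% of its speed; a pose out of reach is approached as far as the arm can. A call is refused whole if a number of a shift passes 5 or a number of a turn 8.59, either way. A call with a gripper value outside its range is refused whole. The fingers move at their own pace and stop on an object; the grip force is fixed at half the most. Time passes only in rows, so rows that do not move let the fingers close. It gives the time, the measured TCP pose, the force, the opening and the grip force at its end, in the units of the state.
- sense(): the state, without advancing time (a new reading comes with each control period).
- read_camera(name): name is "side" or "top" or "wrist"; returns a dict with "color" (420x560x3 uint8, red, green, blue), "intrinsics" (3x3 intrinsics, pixels), "dist" ([k1, k2, p1, p2, k3] as OpenCV has them; the pictures are not rectified), "pose" (4x4, takes a point from camera to world coordinates); the wrist camera has in their place "hand_eye" (4x4, takes a point from camera to tool coordinates, whose origin is the TCP and whose axes are the flange's). Camera axes: x right, y up, looking along -z (the intrinsics and any distortion apply to the point x, -y, -z); pixel columns grow to the right and rows downward; lengths in m; the calibration is good to about 2 mm. A picture is of the moment at which its call begins: read the wrist's pose just before it. There is no depth.
- manip.close_job(): hands the job in; it is judged then, once.
Trained networks look in a picture, given as the dict that the camera call returned (one of the last four; its "shot" number tells which), for a name from the list of things; names that differ only in an ending like _2 or _b are one class to them, and where a whole thing is asked for, a point or a joint stands for the part that bears it (a point fixed in the world has none). Each returns a list of dicts, best first, with "confidence" (0 to 1); they miss things now and then, are a little off and sometimes report something else, mostly with a low value. They report only what shows in the picture. A call takes as long as a camera call. They do not tell look-alikes from the thing itself.
- search_frame(picture, target): "rect" ([left, top, right, bottom] as shares, 0 to 1, of the picture: columns of its width, rows of its height, round what is visible of it).
- regions_of(picture, target): "region" (420x560 bool, what is visible of it) and "rect" ([left, top, right, bottom] as shares, 0 to 1, of the picture: columns of its width, rows of its height, round what is visible of it).
The state is a dict: "time_s": time; "qpos": joint angles; "joint_velocities": joint speeds; "tau": joint torques, N m; "ee_pos": TCP position; "ee_rot": TCP orientation; "contact_force": force on the tool from outside, world axes, zero at the start; "wrist_torque": the same for the moment, N m; "grip_width": finger opening in m; "gripper_force": force on a finger pad.
Only numpy, scipy, OpenCV 4.12 (cv2) and the standard library are available. Lean on these libraries where they do the work, as an engineer would, in place of code of your own. Each camera call takes 0.05 s, during which the arm holds its last target. There are 200 camera calls.

## Working session

There is one attempt and no reset: what is moved stays moved. The work goes in short steps, Python scripts to look and compute and a shell command to move; the robot and the scene stay as the last step left them, time stands still between calls to the robot, and variables do not carry over. Pictures are saved under pics/ and viewed, at most 10 in all, crops included, and the job is handed in when it is done.

```bash
mkdir -p pics
cat > h.py <<'E'
import numpy as np, cv2
from workcell import sense, read_camera, manip, search_frame, regions_of
from scipy.spatial.transform import Rotation as R
def T_tool(s):
    T=np.eye(4); T[:3,:3]=R.from_euler('xyz',s['ee_rot']).as_matrix(); T[:3,3]=s['ee_pos']; return T
def shot(name):
    s=sense(); p=read_camera(name)
    p['T']=T_tool(s)@p['hand_eye'] if name=='wrist' else np.array(p['pose'])
    return p
def ray(p,uv):
    x=cv2.undistortPoints(np.array([[uv]],float),np.array(p['intrinsics']),np.array(p['dist']))[0,0]
    d=p['T'][:3,:3]@np.array([x[0],-x[1],-1.]); return p['T'][:3,3],d
def at_z(p,uv,z):
    o,d=ray(p,uv); return o+d*(z-o[2])/d[2]
def proj(p,X):
    c=np.linalg.inv(p['T'])@np.append(X,1); v=np.array([[c[0],-c[1],-c[2]]])
    return cv2.projectPoints(v,np.zeros(3),np.zeros(3),np.array(p['intrinsics']),np.array(p['dist']))[0][0,0]
def tri(obs):
    A=np.zeros((3,3));b=np.zeros(3)
    for p,uv in obs:
        o,d=ray(p,uv); d=d/np.linalg.norm(d); M=np.eye(3)-np.outer(d,d); A+=M;b+=M@o
    return np.linalg.solve(A,b)
def save(p,n): cv2.imwrite('pics/'+n,cv2.cvtColor(p['color'],cv2.COLOR_RGB2BGR))
E
python3 - <<'E'
from h import *
s=sense(); print({k:np.round(v,3) for k,v in s.items()})
names=['pot_white_mid','pot_orange','tray','station','nest','handle','shutter','mark_line','spray','driver']
for c in ['side','top','wrist']:
    p=shot(c); save(p,c+'0.png')
    print(c, np.round(p['T'],3).tolist(), np.round(p['intrinsics'],1).tolist())
    for n in names:
        try:
            for r in search_frame(p,n)[:3]:
                l,t,rr,b=r['rect']; print(' ',n,round(r['confidence'],2),np.round([l*560,t*420,rr*560,b*420]))
        except Exception as e: print(n,e)
E
```

```text
{'time_s': np.float64(0.0), 'qpos': array([ 1.194,  0.259,  0.021,  1.334, -0.   ,  1.418]), 'joint_velocities': array([-0.001,  0.   , -0.001,  0.001, -0.001,  0.   ]), 'tau': array([-3.0000e-03, -5.5564e+01,  3.4453e+01,  1.4000e-02, -0.0000e+00,
       -0.0000e+00]), 'ee_pos': array([0.122, 0.536, 0.242]), 'ee_rot': array([-3.14 , -0.   ,  2.918]), 'contact_force': array([-0.457,  0.172, -0.908]), 'wrist_torque': array([-0.005, -0.017,  0.022]), 'gripper_force': np.float64(0.0), 'grip_width': np.float64(0.086)}
side [[0.825, 0.274, -0.494, -0.03], [-0.565, 0.437, -0.7, -0.756], [0.024, 0.857, 0.516, 0.642], [0.0, 0.0, 0.0, 1.0]] [[421.6, 0.0, 277.6], [0.0, 421.6, 205.6], [0.0, 0.0, 1.0]]
  pot_white_mid 0.95 [163. 178. 182. 215.]
  pot_white_mid 0.85 [265. 147. 282. 179.]
  pot_white_mid 0.8 [142. 163. 158. 197.]
  pot_orange 0.68 [212. 155. 226. 185.]
  tray 0.97 [191. 161. 269. 215.]
  station 0.62 [246. 185. 379. 293.]
  nest 0.77 [245. 186. 383. 295.]
  handle 0.78 [288. 208. 334. 245.]
  shutter 0.71 [289. 203. 335. 243.]
  mark_line 0.46 [294. 259. 303. 267.]
  spray 0.88 [2
[... 352 characters left out ...]
242. 279.]
  pot_orange 0.79 [157. 196. 178. 218.]
  tray 0.87 [141. 174. 232. 251.]
  tray 0.67 [395. 217. 410. 248.]
  tray 0.27 [267. 156. 352. 243.]
  station 0.82 [269. 160. 350. 248.]
  nest 0.8 [269. 157. 351. 243.]
  nest 0.15 [297. 176. 317. 215.]
  handle 0.71 [299. 171. 314. 216.]
  shutter 0.59 [297. 169. 311. 215.]
  spray 0.96 [210. 136. 229. 166.]
  driver 0.87 [391. 189. 408. 246.]
wrist [[0.222, -0.922, -0.318, 0.04], [0.975, 0.21, 0.073, 0.555], [-0.001, -0.327, 0.945, 0.374], [0.0, 0.0, 0.0, 1.0]] [[372.4, 0.0, 281.1], [0.0, 372.4, 208.7], [0.0, 0.0, 1.0]]
  pot_white_mid 0.84 [160. 325. 213. 408.]
  pot_white_mid 0.46 [  0. 365.  11. 385.]
  tray 0.4 [189. 414. 197. 418.]
```

Run:
```python
import cv2
a=cv2.imread('pics/top0.png')[110:310,120:430]; b=cv2.imread('pics/side0.png')[130:370,120:430]
a=cv2.resize(a,None,fx=2.58,fy=2.58,interpolation=3);b=cv2.resize(b,None,fx=2.5,fy=2.5,interpolation=3)
cv2.imwrite('pics/topc.png',a);cv2.imwrite('pics/sidec.png',b)
```

```text
(no output)
```

View pics/topc.png

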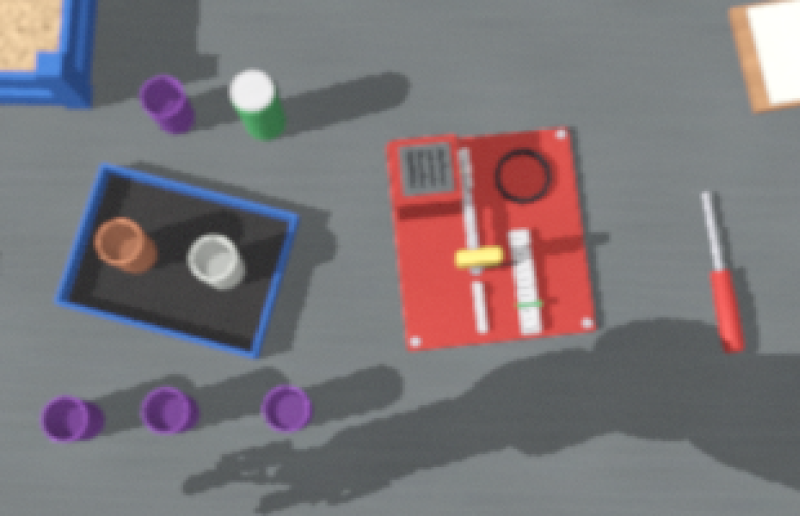

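View pics/sidec.png

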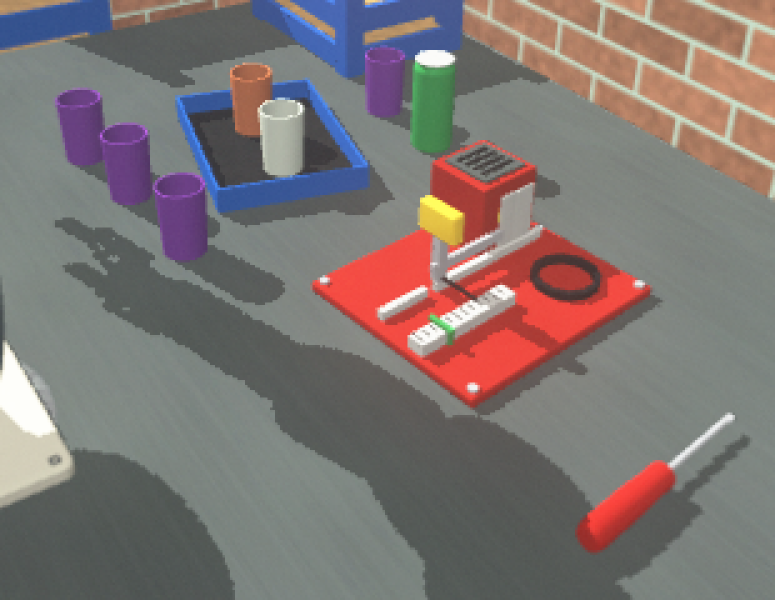

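The top crop shows one white pot at crop (214,258), which is full-picture (203,210). It stands in the blue tray beside the orange pot at crop (126,244). The other pot-shaped things are four purple look-alikes at (68,418), (170,410), (287,408) and (165,103). The white one in the tray is the one meant. The ring is at (523,175), the yellow handle at (479,257) and the green mark at (530,304). The side crop agrees: white pot (282,135), handle (441,220), mark (442,328), ring (565,277).

Run:
```python
from h import *
t=shot('top'); s=shot('side')
tp=lambda x,y:(120+x/2.58,110+y/2.58); sd=lambda x,y:(120+x/2.5,130+y/2.5)
print('rim white',tri([(t,tp(214,258)),(s,sd(282,108))]), at_z(t,tp(214,258),.084), at_z(s,sd(282,108),.084))
print('rim orange',tri([(t,tp(123,242)),(s,sd(251,72))]),at_z(t,tp(123,242),.084))
print('handle top',tri([(t,tp(479,255)),(s,sd(444,205))]),at_z(t,tp(479,255),.11))
print('ring',tri([(t,tp(523,175)),(s,sd(565,275))]),at_z(t,tp(523,175),.02))
print('mark',tri([(t,tp(530,304)),(s,sd(442,327))]),at_z(t,tp(530,304),.03),at_z(s,sd(442,327),.03))
c=[at_z(t,tp(*q),.012)[:2] for q in [(387,142),(570,127),(596,327),(410,350)]]
print('corners',np.round(c,3)); c=np.array(c)
ex=(c[0]+c[1]-c[2]-c[3]); print('yaw',np.degrees(np.arctan2(ex[1],ex[0]))); ey=c[0]+c[3]-c[1]-c[2]; print(np.degrees(np.arctan2(-ey[0],ey[1])),c.mean(0))
c=[at_z(t,tp(*q),.03)[:2] for q in [(105,167),(298,215),(255,356),(60,300)]];print('tray',np.round(c,3))
print('spray',at_z(t,tp(252,90),.12),'purple', at_z(t,tp(287,408),.08))
```

```text
rim white [0.49386864 0.21965413 0.08598164] [0.49217626 0.22099614 0.084     ] [0.49792671 0.22244536 0.084     ]
rim orange [0.50972319 0.32565267 0.08641096] [0.50848626 0.32709812 0.084     ]
handle top [ 0.50023218 -0.08466934  0.11098797] [ 0.49800754 -0.08328125  0.11      ]
ring [ 0.61815101 -0.14278777  0.01913677] [ 0.61730997 -0.14228585  0.02      ]
mark [ 0.45587982 -0.15096335  0.02743031] [ 0.4548151  -0.15025944  0.03      ] [ 0.45463449 -0.15375315  0.03      ]
corners [[ 0.658  0.028]
 [ 0.683 -0.202]
 [ 0.431 -0.233]
 [ 0.398 -0.007]]
yaw 7.283892401173594
7.322189264638306 [ 0.54259917 -0.10367073]
tray [[0.612 0.371]
 [0.558 0.133]
 [0.385 0.176]
 [0.447 0.412]]
spray [0.68371253 0.1817179  0.12      ] purple [0.32283737 0.12959275 0.08      ]
```

```bash
python3 -m pendant '[0,0,0,0,0,7.77,100,0,0,0,0,0,7.77,100,0,0,0,0,0,7.77,100,0,0,0,0,0,7.77,100,0,0,0,0,0,7.77,100,0,0,0,0,0,7.77,100,0,0,0,0,0,7.77,100,0,0,0,0,0,7.77,100,0,0,0,0,0,7.77,100]'; python3 -m pendant '[-3,2.74,0,0,0,0,100,-3,2.74,0,0,0,0,100,-3,2.74,0,0,0,0,100,-3,2.74,0,0,0,0,100,-3,2.74,0,0,0,0,100,-3,2.74,0,0,0,0,100,-3,2.74,0,0,0,0,100,-3,2.74,0,0,0,0,100,-3,2.74,0,0,0,0,100,-3,2.74,0,0,0,0,100,-3,2.74,0,0,0,0,100,-3,2.74,0,0,0,0,100]'
python3 - <<'E'
from h import *
p=shot('wrist'); save(p,'w1.png'); s=sense()
print(np.round(s['ee_pos'],4),np.round(s['ee_rot'],3),np.round(p['T'],3).tolist())
for n in ['pot_white_mid','pot_orange']:
    for r in regions_of(p,n)[:4]:
        l,t,rr,b=r['rect']; m=r['region'];print(n,round(r['confidence'],2),np.round([l*560,t*420,rr*560,b*420]),p['color'][m].mean(0).round())
print(proj(p,[.494,.220,.084]))
E
```

```text
time_s: 2.65
ee_pos: [0.1221, 0.5363, 0.2423]
ee_rot: [3.142, -0.0, 1.692]
contact_force: [-0.4, -0.3, 0.0]
grip_width: 0.0854
gripper_force: 0.0
time_s: 3.85
ee_pos: [0.4948, 0.2193, 0.2424]
ee_rot: [3.141, -0.0, 1.697]
contact_force: [1.0, 0.9, -0.2]
grip_width: 0.0855
gripper_force: 0.0
[0.4989 0.2161 0.2417] [3.140e+00 2.000e-03 1.695e+00] [[0.992, -0.119, -0.041, 0.484], [0.126, 0.937, 0.325, 0.303], [0.0, -0.327, 0.945, 0.374], [0.0, 0.0, 0.0, 1.0]]
pot_white_mid 0.97 [248. 140. 313. 215.] [213. 212. 202.]
pot_white_mid 0.96 [ 51. 204. 138. 282.] [136.  73. 159.]
pot_white_mid 0.93 [462.  94. 557. 155.] [133.  68. 156.]
pot_white_mid 0.63 [ 34.  63. 132. 134.] [118.  63. 140.]
pot_orange 0.68 [287.   2. 357.  77.] [196. 122.  75.]
[279.92545846 189.54860039]
```

View pics/w1.png

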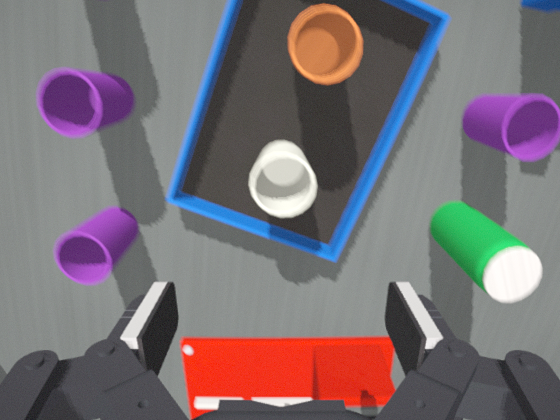

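The picture shows the white pot, the only white one, at pixels (248–313, 140–215) in the blue tray. The orange pot is at (325,43), and the purple look-alikes are at (85,102), (97,245) and (510,125). I'll use this view to confirm the choice and refine the pot's position.

Run:
```python
from h import *
p=shot('wrist');t=shot('top');s=shot('side')
g=p['color'].astype(int); m=((g.min(2)>140)&(g.max(2)-g.min(2)<40)).astype(np.uint8); m[:, :200]=0;m[:,360:]=0;m[:110]=0;m[240:]=0
ys,xs=np.nonzero(m);print(xs.min(),xs.max(),ys.min(),ys.max())
st=sense();print(np.round(st['ee_pos'],4),np.round(st['ee_rot'],4))
uv=(283,182); print(at_z(p,uv,.084),at_z(p,uv,.080))
tp=lambda x,y:(120+x/2.58,110+y/2.58); sd=lambda x,y:(120+x/2.5,130+y/2.5)
print(tri([(p,uv),(t,tp(214,258)),(s,sd(282,108))]),tri([(p,uv),(t,tp(214,258))]))
c=cv2.resize(p['color'][120:240,220:350],None,fx=4,fy=4)[:,:,::-1];cv2.imwrite('pics/w1c.png',c)
```

```text
200 359 139 239
[0.4931 0.221  0.2423] [-3.1413e+00 -2.0000e-04  1.6976e+00]
[0.49583525 0.22640735 0.084     ] [0.49598288 0.22534515 0.08      ]
[0.49557668 0.22338293 0.08224635] [0.4954294  0.22326726 0.07102808]
```

View pics/w1c.png

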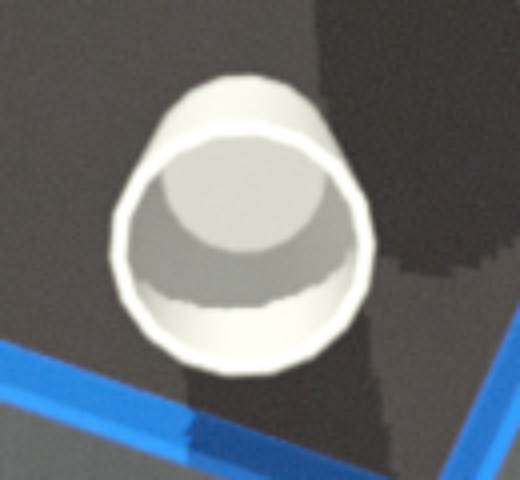

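```bash
python3 -m pendant '[0.2,0.1,2.5,0,0,0,100,0,0,2.5,0,0,0,100,0,0,2.5,0,0,0,100,0,0,2.5,0,0,0,100,0,0,0,0,0,0,100,0,0,0,0,0,0,100]'
python3 - <<'E'
from h import *
P=[];
for i in range(3):
    p=shot('wrist');P.append(p['T'][:3,3])
    print(np.round(sense()['ee_pos'],4),np.round(sense()['ee_rot'],3))
p['T'][:3,3]=np.mean(P,0)
g=p['color'].astype(int); save(p,'w2.png')
r=[r for r in regions_of(p,'pot_white_mid') if p['color'][r['region']].mean(0).min()>150]
for q in r: print(q['confidence'],np.array(q['rect'])*[560,420,560,420])
print(proj(p,[.495,.223,.084]))
E
```

```text
time_s: 4.75
ee_pos: [0.4938, 0.2235, 0.143]
ee_rot: [-3.141, -0.0, 1.699]
contact_force: [0.3, -0.2, -0.3]
grip_width: 0.0853
gripper_force: 0.0
[0.4945 0.2235 0.1437] [ 3.14  -0.     1.698]
[0.4948 0.2234 0.1439] [ 3.139 -0.     1.698]
[0.4949 0.2233 0.1439] [ 3.139 -0.     1.698]
0.74 [233.408 164.892 325.696 276.696]
[281.30567327 241.04862372]
```

View pics/w2.png

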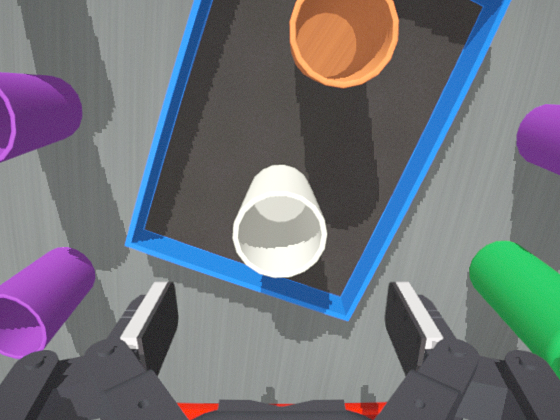

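The white pot's rim is centred near (280,234), against (281,241) predicted, so it stands about 3 mm further along +y. I'll correct that while going down.

```bash
python3 -m pendant '[0.3,0,2,0,0,0,100,0,0,2,0,0,0,100,0,0,2,0,0,0,100,0,0,2,0,0,0,100,0,0,1.2,0,0,0,90,0,0,0,0,0,0,80,0,0,0,0,0,0,70,0,0,0,0,0,0,64,0,0,0,0,0,0,64]'; python3 -m pendant '[0,0,0,0,0,0,62,0,0,0,0,0,0,62]'
```

```text
time_s: 5.85
ee_pos: [0.4945, 0.2259, 0.0512]
ee_rot: [3.14, -0.0, 1.697]
contact_force: [0.9, 0.8, 0.6]
grip_width: 0.0543
gripper_force: 0.1
time_s: 6.05
ee_pos: [0.4943, 0.2259, 0.0511]
ee_rot: [3.14, -0.0, 1.697]
contact_force: [-1.6, -0.6, 5.8]
grip_width: 0.0531
gripper_force: 5.6
```

```bash
python3 -m pendant '[0,0,0,0,0,0,61,0,0,0,0,0,0,61]'; python3 -m pendant '[0,0,0,0,0,0,60,0,0,0,0,0,0,60]'
```

```text
time_s: 6.25
ee_pos: [0.4943, 0.2259, 0.0513]
ee_rot: [3.14, -0.0, 1.697]
contact_force: [-3.1, 0.1, 8.4]
grip_width: 0.0526
gripper_force: 19.8
time_s: 6.45
ee_pos: [0.4943, 0.2259, 0.0514]
ee_rot: [3.14, -0.0, 1.697]
contact_force: [-2.4, -0.4, 9.5]
grip_width: 0.0521
gripper_force: 38.7
```

```bash
python3 -m pendant '[0,0,0,0,0,0,60.7,0,0,0,0,0,0,60.7]'; python3 -m pendant '[0,0,-0.5,0,0,0,60.7,0,0,-0.5,0,0,0,60.7,0,0,-1,0,0,0,60.7,0,0,0,0,0,0,60.7]'
```

```text
time_s: 6.65
ee_pos: [0.4943, 0.2259, 0.0514]
ee_rot: [3.14, -0.0, 1.697]
contact_force: [-2.8, -0.7, 8.9]
grip_width: 0.0519
gripper_force: 38.7
time_s: 7.05
ee_pos: [0.4948, 0.2259, 0.0718]
ee_rot: [3.139, -0.0, 1.697]
contact_force: [-0.3, 0.0, -0.9]
grip_width: 0.0518
gripper_force: 38.4
```

```bash
python3 -m pendant '[0,0,-2.6,0,0,0,60.7,0,0,-2.6,0,0,0,60.7,0,0,-2.6,0,0,0,60.7,0,0,-2.6,0,0,0,60.7,0,0,-2.6,0,0,0,60.7]'; python3 -m pendant '[-2,0.38,0,0,0,0,60.7,-3.6,0.72,0,0,0,0,60.7,-3.6,0.72,0,0,0,0,60.7,-3.6,0.72,0,0,0,0,60.7,-3.6,0.72,0,0,0,0,60.7,-3.6,0.72,0,0,0,0,60.7,-3.6,0.72,0,0,0,0,60.7,-3.6,0.72,0,0,0,0,60.7,-3.6,0.72,0,0,0,0,60.7,-3.6,0.72,0,0,0,0,60.7,-2.5,0.5,0,0,0,0,60.7,-1.2,0.2,0,0,0,0,60.7]';python3 -m pendant '[0,0,0,0,0,0,60.7,0,0,0,0,0,0,60.7,0,0,0,0,0,0,60.7]'
python3 - <<'E'
from h import *
P=[]
for i in range(3):
    p=shot('wrist'); P.append(p['T'][:3,3])
st=sense();print(np.round(st['ee_pos'],4),np.round(st['ee_rot'],4))
save(p,'w3.png'); print(proj(p,[.618,-.1425,.02]),proj(p,[.618,-.1425,.012]))
E
```

```text
time_s: 7.55
ee_pos: [0.4939, 0.2257, 0.2014]
ee_rot: [3.142, 0.0, 1.697]
contact_force: [0.9, 0.5, -0.4]
grip_width: 0.052
gripper_force: 38.4
time_s: 8.75
ee_pos: [0.6174, -0.1449, 0.1997]
ee_rot: [-3.141, 0.0, 1.695]
contact_force: [0.7, 0.4, 0.1]
grip_width: 0.0521
gripper_force: 38.4
time_s: 9.05
ee_pos: [0.6168, -0.1413, 0.2005]
ee_rot: [3.142, -0.0, 1.699]
contact_force: [0.7, 0.3, 0.2]
grip_width: 0.0519
gripper_force: 38.4
[ 0.617  -0.1416  0.2006] [3.1413e+00 1.0000e-04 1.6986e+00]
[281.89857755 184.5586112 ] [281.8809171  182.16538987]
```

View pics/w3.png

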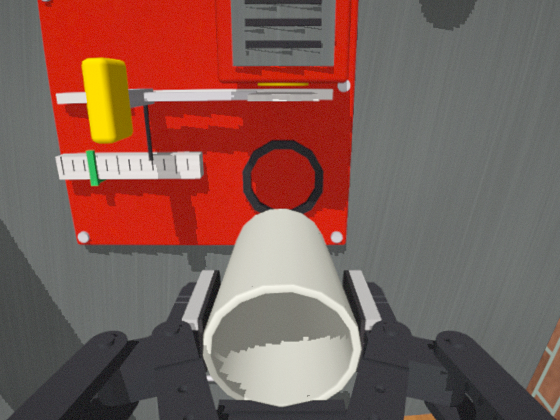

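The ring shows at about (284,178), with outer edges 243–325 and 139–217. The held pot hangs upright between the pads with its rim at about (282,345). The green mark is at (93,167), the pointer at (148,130) and the yellow handle at (107,100).

Run:
```python
from h import *
from scipy.optimize import least_squares
p=shot('wrist'); t=shot('top'); s=shot('side')
st=sense();tcp=st['ee_pos'];print(np.round(tcp,4))
g=p['color'].astype(int)
# ring mask wrist
m=((g.max(2)<75)).astype(np.uint8); roi=np.zeros_like(m); roi[130:222,235:332]=1; m*=roi
n,l,stt,c=cv2.connectedComponentsWithStats(m); i=1+np.argmax(stt[1:,4]); print(stt[i],c[i])
# outer ellipse via hull (upper part; the lower may be hidden by the pot)
pts=np.argwhere(l==i)[:,::-1]; h=cv2.convexHull(pts.astype(np.int32)).reshape(-1,2); print(cv2.fitEllipse(h))
h=h[h[:,1]<200]
th=np.linspace(0,2*np.pi,120)
def circ(c,z,r): return np.array([proj(p,[c[0]+r*np.cos(a),c[1]+r*np.sin(a),z]) for a in th])
def res(c): 
    q=circ(c,.02,.035); return [np.min(np.linalg.norm(q-k,axis=1)) for k in h]
o=least_squares(res,[.618,-.14]);print('ring wrist',o.x,o.cost)
# held pot rim: bright component
m=((g.min(2)>110)&(g.max(2)-g.min(2)<40)).astype(np.uint8); m[:200]=0; m[400:]=0;m[:,:190]=0;m[:,375:]=0
rim=[(204,345),(361,345),(282,285)]
# rim extents by hand -> centre and height at outer radius 26.5
def res2(c):
    q=circ(c[:2],c[2],.0265); return [q[:,0].min()-rim[0][0],q[:,0].max()-rim[1][0],q[:,1].min()-rim[2][1]]
o2=least_squares(res2,[tcp[0],tcp[1],.23],x_scale=.01);print('rim',o2.x,o2.fun, 'rel tcp',o2.x-tcp)
print(proj(p,[tcp[0],tcp[1],tcp[2]+.033]), proj(p,[tcp[0],tcp[1],tcp[2]-.047]))
```

```text
[ 0.617  -0.1421  0.2005]
[ 243  140   80   73 1563] [283.03966731 173.32309661]
((282.28277587890625, 178.8225555419922), (79.39349365234375, 80.69757843017578), 94.36972045898438)
ring wrist [ 0.61773888 -0.13814264] 5.614227259623077
rim [ 0.61792543 -0.14340215  0.23086937] [ 2.84217094e-13 -1.13686838e-13  0.00000000e+00] rel tcp [ 0.00088908 -0.00128273  0.03037829]
[280.34802146 355.30606581] [280.64948984 250.54813978]
```

```bash
python3 -m pendant '[0.3,0,1.5,0,0,0,60.7,0,0,2,0,0,0,60.7,0,0,2,0,0,0,60.7,0,0,2,0,0,0,60.7,0,0,2,0,0,0,60.7,0,0,1.5,0,0,0,60.7,0,0,0,0,0,0,60.7,0,0,0,0,0,0,60.7]'
python3 - <<'E'
from h import *
p=shot('wrist');s=shot('side');st=sense();print(np.round(st['ee_pos'],4))
a=p['color'][60:400,130:430]; b=cv2.resize(s['color'][175:275,300:400],None,fx=3.4,fy=3.4,interpolation=cv2.INTER_CUBIC)
t=st['ee_pos']
print('side foot',proj(s,[t[0],t[1],t[2]-.047]),'ring',proj(s,[.6177,-.140,.02]),'wrist foot',proj(p,[t[0],t[1],t[2]-.047]),'ring',proj(p,[.6177,-.14,.02]))
cv2.imwrite('pics/c4.png',np.hstack([a,b])[:,:,::-1])
E
```

```text
time_s: 10.15
ee_pos: [0.6168, -0.1396, 0.0906]
ee_rot: [-3.142, -0.0, 1.697]
contact_force: [0.1, 0.3, -0.4]
grip_width: 0.0521
gripper_force: 38.4
[ 0.6172 -0.1398  0.0914]
side foot [345.73131275 231.38429899] ring [344.88358282 239.2902483 ] wrist foot [281.49487729 250.83934283] ring [282.20727856 233.18734676]
```

View pics/c4.png

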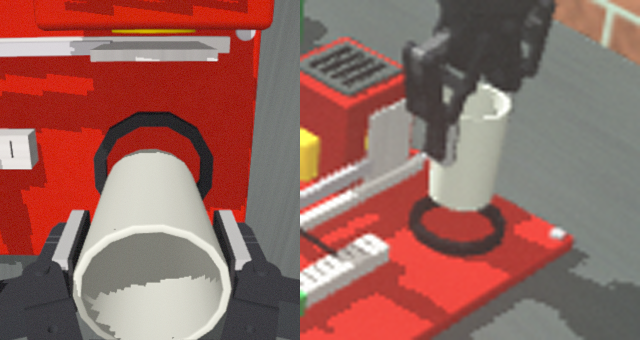

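In the left half (wrist), the ring is centred at about (154,169) with the pot's foot above its near half. In the right half (side), the foot at (463,205) is slightly right of the ring at (458,228). Both say to move about 2 mm toward +y, and then I'll lower gently.

```bash
python3 -m pendant '[0.2,0,0.5,0,0,0,60.7,0,0,0.7,0,0,0,60.7,0,0,0.7,0,0,0,60.7,0,0,0.5,0,0,0,60.7,0,0,0,0,0,0,60.7]'; python3 -m pendant '[0,0,0.2,0,0,0,60.7,0,0,0.2,0,0,0,60.7,0,0,0,0,0,0,60.7]'; python3 -m pendant '[0,0,0.2,0,0,0,60.7,0,0,0,0,0,0,60.7]'
```

```text
time_s: 10.75
ee_pos: [0.6159, -0.1376, 0.0652]
ee_rot: [-3.14, -0.001, 1.697]
contact_force: [-0.3, 1.0, -0.1]
grip_width: 0.0519
gripper_force: 38.4
time_s: 11.05
ee_pos: [0.6164, -0.1377, 0.0621]
ee_rot: [-3.141, -0.0, 1.697]
contact_force: [0.5, 0.5, -0.9]
grip_width: 0.0519
gripper_force: 38.4
time_s: 11.25
ee_pos: [0.6164, -0.1377, 0.0601]
ee_rot: [-3.141, -0.0, 1.697]
contact_force: [0.5, 0.4, 0.6]
grip_width: 0.052
gripper_force: 38.4
```

```bash
python3 -m pendant '[0,0,0.1,0,0,0,60.7,0,0,0,0,0,0,60.7]'; python3 -m pendant '[0,0,0.1,0,0,0,60.7,0,0,0,0,0,0,60.7]'
python3 - <<'E'
from h import *
p=shot('wrist');s=shot('side')
a=p['color'][60:400,130:430]; b=cv2.resize(s['color'][175:275,300:400],None,fx=3.4,fy=3.4,interpolation=cv2.INTER_CUBIC)
cv2.imwrite('pics/c5.png',np.hstack([a,b])[:,:,::-1])
E
```

```text
time_s: 11.45
ee_pos: [0.6165, -0.1378, 0.0596]
ee_rot: [3.141, 0.0, 1.697]
contact_force: [-0.0, 0.3, 2.1]
grip_width: 0.052
gripper_force: 38.4
time_s: 11.65
ee_pos: [0.6165, -0.1379, 0.0595]
ee_rot: [3.141, 0.001, 1.697]
contact_force: [-4.0, -0.5, 10.4]
grip_width: 0.0517
gripper_force: 38.8
```

View pics/c5.png

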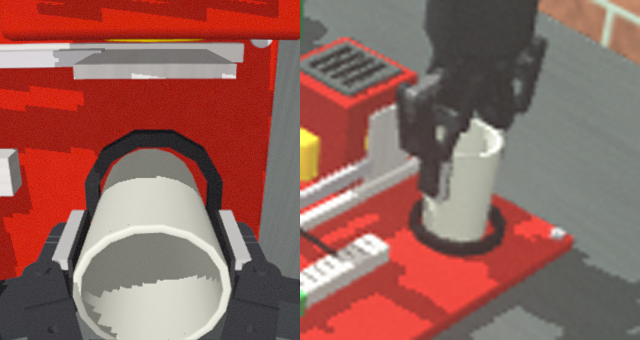

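The foot is inside the ring in both halves: wrist foot (152,150) lies within the ring, and in the side view the foot sits in the ring at (458,228). Contact came at the seated height. I'll release.

```bash
python3 -m pendant '[0,0,-0.1,0,0,0,61,0,0,0,0,0,0,63,0,0,0,0,0,0,66,0,0,0,0,0,0,75,0,0,0,0,0,0,90,0,0,0,0,0,0,90]'; python3 -m pendant '[0,0,-2,0,0,0,90,0,0,-2.5,0,0,0,90,0,0,-2.5,0,0,0,90,0,0,-2.5,0,0,0,90,0,0,-2.5,0,0,0,90,0,0,-2,0,0,0,90,0,0,0,0,0,0,90,0,0,0,0,0,0,90]'
python3 - <<'E'
from h import *
p=shot('wrist');s=shot('side');t=shot('top');save(p,'w6.png');save(s,'s6.png');save(t,'t6.png')
st=sense();print(np.round(st['ee_pos'],4),np.round(st['ee_rot'],4))
a=cv2.resize(p['color'],(480,360));b=cv2.resize(s['color'][165:285,280:386],(318,360),interpolation=cv2.INTER_CUBIC)
cv2.imwrite('pics/c6.png',np.hstack([a,b])[:,:,::-1])
E
```

```text
time_s: 12.35
ee_pos: [0.6165, -0.1377, 0.0592]
ee_rot: [-3.141, -0.0, 1.697]
contact_force: [-0.2, -0.1, 0.2]
grip_width: 0.0769
gripper_force: 0.0
time_s: 13.15
ee_pos: [0.6165, -0.1377, 0.1991]
ee_rot: [3.141, 0.0, 1.697]
contact_force: [0.1, 0.8, -0.9]
grip_width: 0.0771
gripper_force: 0.0
[ 0.616  -0.1376  0.198 ] [-3.1398e+00 -9.0000e-04  1.6972e+00]
```

View pics/c6.png

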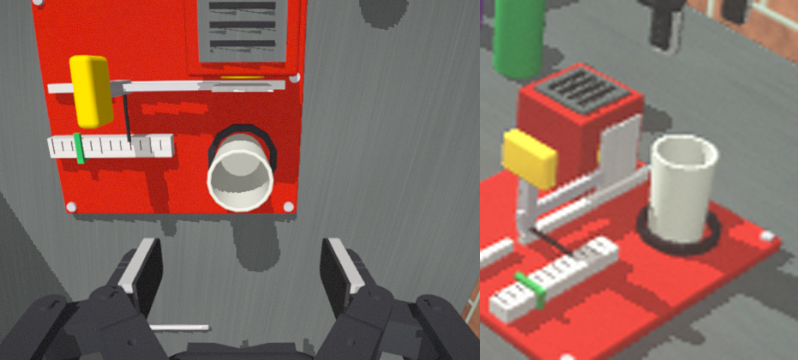

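The pot stands upright in the black ring, at (240,165) in the wrist half and (680,190) in the side half, and the fingers are clear of it. The handle is at (91,90), the pointer at (127,115) and the green mark at (80,147) in the wrist half.

```bash
cat > fit.py <<'E'
from h import *
from scipy.optimize import least_squares
YAW=np.radians(7.3); EX=np.array([np.cos(YAW),np.sin(YAW)]); EY=np.array([-EX[1],EX[0]])
def box(c,dims):
    return [np.append(np.array(c[:2])+i*dims[0]/2*EX+j*dims[1]/2*EY,c[2]+k*dims[2]/2) for i in(-1,1) for j in(-1,1) for k in(-1,1)]
def mask(p,kind,near):
    h=cv2.cvtColor(p['color'],cv2.COLOR_RGB2HSV)
    lo,hi=((20,120,90),(35,255,255)) if kind=='y' else ((45,110,60),(85,255,255))
    m=cv2.inRange(h,lo,hi); n,l,s,c=cv2.connectedComponentsWithStats(m)
    i=min([i for i in range(1,n) if s[i,4]>8],key=lambda i:np.linalg.norm(c[i]-near)-(s[i,4]**.5)); return s[i],c[i],l==i
def bb(p,c,dims):
    q=np.array([proj(p,X) for X in box(c,dims)]); return np.r_[q.min(0),q.max(0)]
def handle(ps,g=(.5,-.0847,.093),free=3):
    ms=[mask(p,'y',proj(p,g))[0] for p in ps]
    def f(c):
        c=np.r_[c,g[2]][:3]
        return np.concatenate([bb(p,c,(.016,.05,.034))-[m[0]-.5,m[1]-.5,m[0]+m[2]-.5,m[1]+m[3]-.5] for p,m in zip(ps,ms)])
    o=least_squares(f,g[:free],x_scale=.01); return o.x,np.round(o.fun,1)
def mark(p,g=(.4555,-.1515,.03)):
    return mask(p,'g',proj(p,g))
E
python3 - <<'E'
from fit import *
p=shot('wrist');s=shot('side');t=shot('top')
print('all',handle([p,s,t]));
for q in (p,s,t): print(handle([q],free=2))
C=[]
for q in (p,s,t):
    st,c,_=mark(q); C.append((q,c)); print(st,np.round(c,1),at_z(q,c,.03))
mk=tri(C);h=handle([p,s,t])[0];print(mk,'pull',(h-mk)[:2]@EX,(h-mk)[:2]@EY)
hw=handle([p],free=2)[0]; print('wrist only pull',(hw-at_z(p,C[0][1],.03)[:2])@EX)
tc=sense()['ee_pos'];d=h[:2]-tc[:2];ty=sense()['ee_rot'][2];print(tc,d@[np.cos(ty),np.sin(ty)],d@[np.sin(ty),-np.cos(ty)])
E
```

```text
Traceback (most recent call last):
  File "fit.py", line 14, in handle
    ms=[mask(p,'y',proj(p,g))[0] for p in ps]
        ~~~~^^^^^^^^^^^^^^^^^
  File "fit.py", line 10, in mask
    i=min([i for i in range(1,n) if s[i,4]>8],key=lambda i:np.linalg.norm(c[i]-near)-(s[i,4]**.5)); return s[i],c[i],l==i
ValueError: min() iterable argument is empty
```

Run:
```python
from fit import *
p=shot('wrist');s=shot('side')
print('all',handle([p,s]));
for q in (p,s): print(handle([q],free=2))
C=[]
for q in (p,s):
    st,c,_=mark(q); C.append((q,c)); print(st,np.round(c,1),at_z(q,c,.03))
mk=tri(C);h=handle([p,s])[0];print(mk,'pull',(h-mk)[:2]@EX,(h-mk)[:2]@EY)
hw=handle([p],free=2)[0]; print('wrist only pull',(hw-at_z(p,C[0][1],.03)[:2])@EX)
tc=sense()['ee_pos'];d=h[:2]-tc[:2];ty=sense()['ee_rot'][2];print(tc,d@[np.cos(ty),np.sin(ty)],d@[np.sin(ty),-np.cos(ty)])
```

```text
all (array([ 0.49938991, -0.0810839 ,  0.09149709]), array([-2.5, -0.9,  3.3,  0.9, -1.3, -0.3,  0.5,  2.5]))
(array([ 0.4999693 , -0.08098184]), array([-2.9, -1.1,  3.3,  1.3]))
(array([ 0.50194898, -0.07904622]), array([-0.9, -1.5,  0.8,  1.3]))
[ 86 156  17  35 269] [ 92.6 173.5] [ 0.45672806 -0.14535629  0.03      ]
[292 256   9   7  21] [296. 259.] [ 0.45705186 -0.14738187  0.03      ]
[ 0.4570539  -0.14608395  0.02938371] pull 0.0502520554129133 0.0590937827188029
wrist only pull 0.0510704582073915
[ 0.6163316  -0.13773067  0.1987812 ] 0.0709393350289039 -0.10886609568830585
```

```bash
python3 -m pendant '[1.5,-2.4,0,0,0,0,75,2,-3,0,0,0,0,70,2,-3,0,0,0,0,65,1.4,-2.5,0,0,0,0,60,0,0,0,0,0,0,60,0,0,0,0,0,0,60]'; python3 -m pendant '[0,0,2,0,0,0,60,0,0,2,0,0,0,60,0,0,0,0,0,0,60,0,0,0,0,0,0,60]'
python3 - <<'E'
from fit import *
p=shot('wrist');p=shot('wrist');s=sense(); save(p,'w7.png')
tc=s['ee_pos'];ty=s['ee_rot'][2]
for fr in (2,3):
    h,f=handle([p],free=fr);d=h[:2]-tc[:2];print(np.round(h,4),f,np.round(tc,4),np.round([d@[np.cos(ty),np.sin(ty)],d@[np.sin(ty),-np.cos(ty)]],4))
E
```

```text
time_s: 14.15
ee_pos: [0.4998, -0.083, 0.1998]
ee_rot: [3.14, 0.001, 1.697]
contact_force: [0.9, -0.5, -0.5]
grip_width: 0.0512
gripper_force: 0.0
time_s: 14.55
ee_pos: [0.5003, -0.0834, 0.1592]
ee_rot: [-3.141, -0.0, 1.697]
contact_force: [-1.3, 0.9, 0.5]
grip_width: 0.0514
gripper_force: 0.0
[ 0.4996 -0.0809] [-0.7 -2.4  0.7  2.5] [ 0.5005 -0.0834  0.16  ] [ 0.0026 -0.0006]
[ 0.5001 -0.085   0.0832] [ 0.2 -0.1 -0.2  0.1] [ 0.5005 -0.0834  0.16  ] [-0.0015 -0.0006]
```

View pics/w7.png

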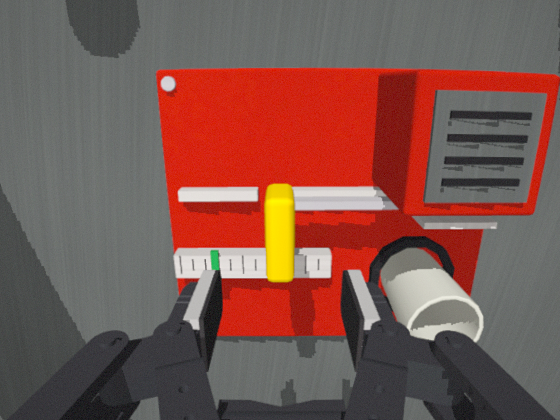

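The handle at (280,233) is centred between the pads, and the pot at (430,290) is clear of the fingers. I'll go down and close on the handle.

```bash
python3 -m pendant '[0,0,1.8,0,0,0,60,0,0,2,0,0,0,60,0,0,2,0,0,0,60,0,0,1.6,0,0,0,60,0,0,0,0,0,0,60]'; python3 -m pendant '[0,0,0,0,0,0,45,0,0,0,0,0,0,30,0,0,0,0,0,0,22,0,0,0,0,0,0,17,0,0,0,0,0,0,14,0,0,0,0,0,0,14,0,0,0,0,0,0,14]'
```

```text
time_s: 15.15
ee_pos: [0.4992, -0.083, 0.0844]
ee_rot: [-3.14, -0.001, 1.697]
contact_force: [0.9, 0.3, -0.3]
grip_width: 0.051
gripper_force: 0.0
time_s: 15.85
ee_pos: [0.4997, -0.0833, 0.0863]
ee_rot: [3.141, 0.001, 1.697]
contact_force: [-4.3, -0.3, 7.0]
grip_width: 0.0154
gripper_force: 58.3
```

```bash
python3 -m pendant '[0,-0.4,0,0,0,0,14,0,-0.8,0,0,0,0,14,0,-0.8,0,0,0,0,14,0,-0.8,0,0,0,0,14,0,-0.8,0,0,0,0,14,0,-0.6,0,0,0,0,14,0,-0.4,0,0,0,0,14,0,0,0,0,0,0,14,0,0,0,0,0,0,14]'
python3 - <<'E'
from fit import *
p=shot('wrist');s=shot('side');t=shot('top');st=sense();print(np.round(st['ee_pos'],4),np.round(st['ee_rot'],4))
save(p,'w8.png');save(s,'s8.png');save(t,'t8.png')
for q in (p,s): print(np.round(proj(q,(.457,-.146,.03))), [ (a,np.round(c,1)) for a,c,_ in [mark(q)]])
a=cv2.resize(p['color'],(480,360));b=cv2.resize(s['color'][200:300,250:338],(317,360),interpolation=cv2.INTER_CUBIC)
cv2.imwrite('pics/c8.png',np.hstack([a,b])[:,:,::-1])
E
```

```text
time_s: 16.75
ee_pos: [0.456, -0.089, 0.0864]
ee_rot: [3.137, 0.001, 1.698]
contact_force: [9.7, 2.6, -0.5]
grip_width: 0.0149
gripper_force: 58.8
[ 0.4561 -0.089   0.0863] [3.1367e+00 8.0000e-04 1.6979e+00]Traceback (most recent call last):
  File "<stdin>", line 4, in <module>
  File "fit.py", line 20, in mark
    return mask(p,'g',proj(p,g))
  File "fit.py", line 10, in mask
    i=min([i for i in range(1,n) if s[i,4]>8],key=lambda i:np.linalg.norm(c[i]-near)-(s[i,4]**.5)); return s[i],c[i],l==i
ValueError: min() iterable argument is empty
```

Run:
```python
from fit import *
p=shot('wrist');s=shot('side')
def setimg(q,f): q=dict(q); q['color']=cv2.imread('pics/'+f)[:,:,::-1].copy(); return q
w6=setimg(p,'w6.png')
T=np.eye(4);T[:3,:3]=R.from_euler('xyz',[3.141,0,1.697]).as_matrix();T[:3,3]=[.6163,-.1377,.1988]; w6['T']=T@p['hand_eye']
g=w6['color'].astype(int)
m=cv2.inRange(w6['color'],(0,0,0),(75,75,75)); m[:, :138]=0;m[:,165:]=0;m[:100]=0;m[185:]=0
for r in range(104,180,4):
    x=np.nonzero(m[r])[0]; print(r,x.tolist(),end=' ')
print(); _,c,mm=mark(w6); print('mark',c, [ (r,np.nonzero(mm[r])[0].mean()) for r in range(158,190,5)])
for q,n in ((s,'side'),(setimg(s,'side0.png'),'side0')):
    h=cv2.cvtColor(q['color'],cv2.COLOR_RGB2HSV); m=cv2.inRange(h,(40,80,40),(90,255,255)); 
    ys,xs=np.nonzero(m[235:290,270:330]); print(n,'green',len(xs),xs.mean()+270 if len(xs) else None,ys.mean()+235 if len(ys) else None)
    mk=cv2.inRange(h,(20,120,90),(35,255,255)); ys,xs=np.nonzero(mk); print('yellow',len(xs),xs.min(),xs.max(),ys.min(),ys.max())
# rail patch dump in side view now: grey levels around mark
print(s['color'][244:272:2,284:322:2].mean(2).astype(int))
```

```text
104 [] 108 [] 112 [144, 145, 146] 116 [144, 145, 146, 147] 120 [145, 146, 147] 124 [145, 146, 147] 128 [145, 146, 147, 148] 132 [146, 147, 148] 136 [146, 147, 148, 149] 140 [147, 148, 149] 144 [147, 148, 149, 150] 148 [148, 149, 150] 152 [148, 149, 150] 156 [149, 150, 151] 160 [149, 150, 151] 164 [150, 151, 152] 168 [] 172 [] 176 [] 
mark [ 92.2103321  173.30258303] [(158, np.float64(89.5)), (163, np.float64(90.5)), (168, np.float64(91.0)), (173, np.float64(92.0)), (178, np.float64(93.0)), (183, np.float64(93.5)), (188, np.float64(94.5))]
side green 38 297.13157894736844 260.6842105263158
yellow 184 274 327 209 234
side0 green 38 297.3157894736842 260.8157894736842
yellow 250 287 319 208 256
[[140 137 191 140 153 179 154 154 107  99  98 100 128 130 128 109 100 176
  248]
 [138 246 250 173 132 155 108  98  99  99 128 129 129 101  99 124 245 250
  183]
 [ 67 125 157 154 130 129 127 102 126 130 130 105 103  99 217 249 250 183
  250]
 [155  88  70  98  99 102 130 128 129 103  98  96 245 202 250 249 249 250
  229]
 [131 104  87  68  86 128 129 129 102  98 177 249 183 251 227 250 230 170
  154]
 [ 99 100  99  98  83  75  99  99 106 188 220 229 250 250 250 179 156 153
  155]
 [ 99 127  98  98 143 113  68 150 188 134 186 190 193 180 156 152 154 109
   97]
 [130 130 129 102  98 136 146 192 144 193 188 177 157 154 154 131  96  96
   95]
 [129 129 129 245 166 233 119 150 148 177 156 155 154 130 102  96  98  97
   97]
 [129 194 232 228 251 232 250 143 120 150 153 155 105  98  96  97  99  98
  122]
 [247 199 250 249 250 251 178 141  92 150 110  98  98  98  99 100  96 107
  124]
 [185 231 228 250 229 161 154 141  93 102  99  98  98  96  96  99  96  95
   95]
 [184 184 194 162 154 153 132 102  99  98  98  96  97 100  98  96  95  96
   99]
 [136 183 185 154 155 112  99 100  98 100  99  99  98  98  97  97  97  97
   97]]
```

Run:
```python
from fit import *
p=shot('wrist');s=shot('side')
T=np.eye(4);T[:3,:3]=R.from_euler('xyz',[3.141,0,1.697]).as_matrix();T[:3,3]=[.6163,-.1377,.1988]; w6=dict(p);w6['T']=T@p['hand_eye']
mk=at_z(w6,(92.2,173.3),.03)[:2]@EX; mks=at_z(s,(297.1,260.7),.03)[:2]@EX; print('mark X',mk,mks)
for z in (.028,.032,.036,.04,.044): print(z,'shut->mark',[round(at_z(w6,(x,r),z)[:2]@EX-mk,4) for x,r in((145,112),(148,140),(151,164))], 'side now ptr-mark',[round(at_z(s,uv,z)[:2]@EX-mks,4) for uv in((288,250),(292,253),(296,256))])
st=sense();print('tcp X now',st['ee_pos'][:2]@EX, 'at grip',np.array([.4997,-.0833])@EX)
I=s['color'].astype(int).sum(2)//3
for c in range(280,302): r=I[240:264,c]; print(c,240+r.argmin(),r.min(),end='; ')
```

```text
mark X 0.43454166209617395 0.432203063460009
0.028 shut->mark [np.float64(0.0507), np.float64(0.0508), np.float64(0.0511)] side now ptr-mark [np.float64(0.0135), np.float64(0.0128), np.float64(0.0121)]
0.032 shut->mark [np.float64(0.0521), np.float64(0.0522), np.float64(0.0525)] side now ptr-mark [np.float64(0.0098), np.float64(0.0091), np.float64(0.0084)]
0.036 shut->mark [np.float64(0.0536), np.float64(0.0536), np.float64(0.054)] side now ptr-mark [np.float64(0.0061), np.float64(0.0054), np.float64(0.0047)]
0.04 shut->mark [np.float64(0.055), np.float64(0.0551), np.float64(0.0554)] side now ptr-mark [np.float64(0.0024), np.float64(0.0017), np.float64(0.001)]
0.044 shut->mark [np.float64(0.0564), np.float64(0.0565), np.float64(0.0568)] side now ptr-mark [np.float64(-0.0014), np.float64(-0.0021), np.float64(-0.0027)]
tcp X now 0.44114020846231145 at grip 0.4850651710657453
280 256 100; 281 255 99; 282 256 97; 283 256 98; 284 248 69; 285 248 72; 286 249 65; 287 250 64; 288 251 63; 289 251 63; 290 252 69; 291 252 65; 292 253 71; 293 254 68; 294 255 69; 295 255 71; 296 256 68; 297 256 91; 298 254 98; 299 248 97; 300 263 96; 301 245 98;
```

```bash
python3 -m pendant '[0,-0.3,0,0,0,0,14,0,-0.3,0,0,0,0,14,0,-0.15,0,0,0,0,14,0,0,0,0,0,0,14,0,0,0,0,0,0,14]'
python3 - <<'E'
from fit import *
p=shot('wrist');s=shot('side');t=shot('top');st=sense();print(np.round(st['ee_pos'],4), st['ee_pos'][:2]@EX)
I=s['color'].astype(int)
for r in range(246,272):
    print(r,''.join('G' if (c[1]>c[0]+25 and c[1]>c[2]+25) else 'k' if c.max()<95 else 'R' if c[0]>c[1]+60 else '.' for c in I[r,272:316]))
for q in (t,): 
    h=cv2.cvtColor(q['color'],cv2.COLOR_RGB2HSV); m=cv2.inRange(h,(45,80,40),(85,255,255)); ys,xs=np.nonzero(m[200:250,300:350]); print('top green',len(xs))
for z in (.03,.033):
    for off in (0,): print(z,'predicted pointer in side:',[np.round(proj(s,np.append(X*EX+y*EY,z)),1).tolist() for X in (.434,) for y in (-.15,-.17,-.19,-.21)])
E
```

```text
time_s: 17.6
ee_pos: [0.4488, -0.0899, 0.0863]
ee_rot: [3.136, 0.001, 1.698]
contact_force: [10.0, 2.8, -0.5]
grip_width: 0.0151
gripper_force: 58.8
[ 0.4489 -0.09    0.0864] 0.43380450369220824
246 RRRRR.......R......RRR..RRRRRRRRRRRRRRRRRRR.
247 RRRRR..............RRRRRRRRRRRRRRRRRRRRRRR..
248 RRRRR..............RRRRRRRRRRRRRRRRRRRRR....
249 RRRRR.....k.......RRRRRRRRRRRRRRRRRRRR......
250 RRRRR......kk....RRRRRRRRRRRRRRRRRRR........
251 RRR.........kk.RRRRRRRRRRRRRRRRRRR..........
252 RR............kkRRRRRRRRRRRRRRRRR...........
253 ...........RRRRkk.RRRRRRRRRRRRR.............
254 .........RRRRRRR.kkRRRRRRRRRR...............
255 .......RRRRRRRRRRRk..RRRRRR.................
256 .....RRRRRRRRRRRRRR.GG.RR...................
257 ...RRRRRRRRRRRRRRRR.GGGG....................
258 RRRRRRRRRRRRRRRRRRRR.GGGGG.................R
259 RRRRRRRRRRRRRRRRRRRR.GGGGGG..............RRR
260 RRRRRRRRRRRRRRRRRR.....GGGGGG..........RRRRR
261 RRRRRRRRRRRRRRRR........GGGGGG........RRRRRR
262 RRRRRRRRRRRRRRR...........GGGG......RRRRRRRR
263 RRRRRRRRRRRRR..............GGG....RRRRRRRRRR
264 RRRRRRRRRRR................GGG..RRRRRRRRRRRR
265 RRRRRRRRRRR................GG..RRRRRRRRRRRRR
266 .RRRRRRRRRR................GG.RRRRRRRRRRRRRR
267 ..RRRRRRRRR................GG.RRRRRRRRRRRRRR
268 ...RRRRRRRR..............RRRRRRRRRRRRRRRRRRR
269 .....RRRRRRR............RRRRRRRRRRRRRRRRRRRR
270 ......RRRRRRRR........RRRRRRRRRRRRRRRRRRRRRR
271 .......RRRRRRRR.....RRRRRRRRRRRRRRRRRRRRRRRR
top green 0
0.03 predicted pointer in side: [[280.2, 248.3], [285.8, 252.2], [291.6, 256.2], [297.5, 260.3]]
0.033 predicted pointer in side: [[280.2, 247.3], [285.9, 251.2], [291.7, 255.2], [297.6, 259.3]]
```

Run:
```python
from h import *
s=shot('side'); a=cv2.imread('pics/s6.png')[:,:,::-1].astype(int)
def w(c): m=((c.min(2)>130)&(c.max(2)-c.min(2)<45)); m=m[195:255,335:372]; ys,xs=np.nonzero(m); return len(xs),xs.mean(),ys.mean()
print(w(a),w(s['color'].astype(int)))
st=sense(); print(st['time_s'],np.round(st['joint_velocities'],3).max(),st['contact_force'])
print(manip.close_job())
```

```text
(986, np.float64(16.23732251521298), np.float64(30.433062880324545)) (1000, np.float64(16.534), np.float64(30.18))
17.8 0.002 [10.84682882  2.34871899 -0.56224428]
the job is handed in; nothing more can be done
None
```

The job is handed in: the white pot stands released inside the ring, and the arm is holding the shutter still with its pointer at the green mark, within an estimated 2 mm.

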